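# Zero an edge gauge against a straightedge

### The job

The edge gauge has to learn its zero. First lay the straightedge flat on the table, flush against both steel pads on the front of the gauge and roughly centred on them, and let go of it; then take the slim stylus out of the tool block, reach its tip through the hole in the top of the gauge and press the recessed zero button fully down. Finish while still gripping the stylus and holding the button down, with the straightedge still flush; do not press the button before the straightedge is in place, and leave the punch, the tape roll and the wooden offcut where they are.

Things in the scene. Friction and masses are not known exactly. Their poses are not given: they have to be found in the camera images.
- gauge: Edge gauge, fixed to the table: grey box 90 (x) x 130 (y) x 50 mm (z), small dark display on top. Origin: centre of its underside, on the table. Its front is its -x side, roughly towards the robot, turned by up to about 15 degrees. On the front stand two steel reference pads, 26 mm wide, 30 mm high from the table, centred at y = -45 and +45 mm; their flat faces lie in the plane x = -53 mm (8 mm proud of the box).
- gauge_aperture (a point): Centre of the round hole in the gauge's top, level with the top face (50 mm above the table), at x = +12, y = +35 mm of the gauge. The hole is 14 mm in diameter, ringed by a flat black bezel, and goes straight down; in it the top of the zero button (11 mm in diameter) lies 18 mm below the top face when released.
- zero_button (a joint): Travel of the recessed zero button in m: 0 released, 0.005 fully down (then 23 mm below the gauge's top). It springs back; it starts to move at about 2 N and needs about 5 N fully down.
- straightedge: Aluminium straightedge, loose, 0.3 kg, lying flat: a plate 60 (x) x 240 (y) x 8 mm (z) with a raised upright grip fin along its middle, 12 (x) x 90 (y) mm, its top 45 mm above the table. Origin: centre of the underside. Either long edge may be laid against the pads (both are alike).
- straightedge_center (a point): Centre of the straightedge, 22.5 mm above its underside and inside the fin, axes as the straightedge (y along its length).
- tool_block: Wooden tool block, fixed, 50 (x) x 150 (y) x 55 mm, with two bores 17 mm in diameter and 50 mm deep at y = -40 and +40 mm; the stylus stands in one, the punch in the other, either way round. Origin: centre of its underside.
- stylus: Slim steel stylus, loose, 0.08 kg, upright in the tool block. Origin on its axis at the underside of its collar, which rests on the block's top (55 mm above the table); z points up its handle. Shank below: 6 mm in diameter, 46 mm long. Collar: 26 mm in diameter, 6 mm thick. Plain straight round handle above the collar: 14 mm in diameter, 60 mm long (top 66 mm above the origin).
- stylus_center (a point): Middle of the stylus's handle, 36 mm above the underside of the collar, 82 mm above the tip.
- stylus_tip (a point): Lower end of the stylus's shank.
- punch_center (a point): The other tool in the block, a short steel punch with a 28 mm mushroom head, 39 mm above the block; its 15 mm shank is too thick for the gauge's hole. This point is on its axis 20 mm above the block's top. To be left alone.
- tape_crepe: Bystander: roll of pale masking tape lying flat, 100 mm in diameter, 25 mm high, loose. Origin: centre of its underside.
- offcut_4: Bystander: wooden offcut 60 x 90 x 30 mm, loose. Origin: centre of its underside.
Not all that is in view belongs to the job. Leave any green or red look-alike of the stylus alone.

How it is judged:
On the way, in this order (a step that is already met when the one before it is completed fails the run):
1. the straightedge lies flush against both pads of the gauge and is released (x of straightedge_center in the frame of gauge between -0.0862 and -0.078 m and y of straightedge_center in the frame of gauge between -0.05 and 0.05 m and height (world z) of straightedge_center below 0.026 m and angle between the y axis of straightedge_center and the y axis of gauge, either way round below 0.025 rad and angle between straightedge_center's own z axis and vertical below 0.05 rad and contact force between the fingers and straightedge below 0.2 N), for 0.3 s.
2. the stylus is lifted out of the tool block (height (world z) of stylus_tip above 0.058 m and x of straightedge_center in the frame of gauge between -0.0862 and -0.078 m and y of straightedge_center in the frame of gauge between -0.05 and 0.05 m and height (world z) of straightedge_center below 0.026 m and angle between the y axis of straightedge_center and the y axis of gauge, either way round below 0.025 rad and angle between straightedge_center's own z axis and vertical below 0.05 rad), for 0.1 s.
At the end, for the whole second after the job is handed in: Zero button at least 4 of 5 mm down, held by the tip of the stylus in the hole (over 1.5 N), the fingers gripping the stylus; the straightedge flat, not touched by the fingers, within 3 mm of the pads, parallel within 0.025 rad, centred on them within 50 mm (all of step 1 and value of joint zero_button above 0.004 m and contact force between stylus and gauge above 1.5 N and contact force between the fingers and stylus above 2 N and horizontal distance between stylus_tip and gauge_aperture below 0.007 m and z of stylus_tip in the frame of gauge_aperture below -0.02 m); the arm keeps its last pose, push and grip.
It fails at once if the zero button is pressed while the straightedge is not flush (value of joint zero_button above 0.0015 m and not (x of straightedge_center in the frame of gauge between -0.0862 and -0.078 m and y of straightedge_center in the frame of gauge between -0.05 and 0.05 m and height (world z) of straightedge_center below 0.026 m and angle between the y axis of straightedge_center and the y axis of gauge, either way round below 0.025 rad and angle between straightedge_center's own z axis and vertical below 0.05 rad)).
It fails at once if the punch, the tape roll or the offcut is moved more than 30 mm (distance of any of punch_center, tape_crepe, offcut_4 from where it was at the start of the episode above 0.03 m).
It also fails if it takes over 45 s, if anything falls off the work surface, if the arm or the gripper's body presses on something with over 40 N, if the wrist force passes 120 N, or if a joint passes its speed limit or range.

### The arm

A 6-joint arm with a two-finger parallel gripper is mounted at the origin on a cart in front of the work surface, level with it; the furniture and walls round the work are solid. World frame = base frame: x ahead of the robot, y to its left, z up, the work surface at z = 0. Lengths are in m, angles in rad, forces in N, time in s.
With the tool pointing down it reaches from about 0.35 to 0.725 m from the base axis. Payload 4.3 kg.
Tool frame: the origin (TCP) lies at the very end of the fingers, on their centre line; the grasp point (between the pads) lies 19 mm behind it; z points along the fingers, y is the line along which they close (so a half turn about z gives the same grasp; the last joint's range is limited). The gripper opens to 85 mm and grips with 20 to 120 N. Pads are 22 mm wide; open, the fingers measure 114 mm over their backs; the gripper's body (76 mm by 85 mm) begins 54 mm behind the grasp point. The pads swing forward as they close: fully open they stand 13 mm farther back than shut.
Start: joints at [-1.257, 0.377, 0.081, 1.274, 0, 1.46], TCP at [0.236, -0.524, 0.231] pointing down, gripper open.
Joint ranges: [-2.72, 2.72], [-0.84, 1.66], [-1.02, 1.22], [-1.77, 2.12], [-1.37, 1.28], [-3.14, 3.14]. Speed limits (rad/s): [2.57, 2.57, 3.14, 3.14, 3.14, 3.14].

### API

Orientations are given as a unit quaternion [x, y, z, w].
In Python, from plant import arm, viewer gives the robot as it stands. Calls block until the motion is done:
- arm.move_ptp(position, orientation): joint-space move of the TCP to a pose.
- arm.move_straight(position, speed=0.15, frame=None, threshold=None): straight line of the TCP; frame=None keeps the orientation; speed is the mean speed in m/s. With threshold (N) it stops when the force on the tool has changed by that much, and returns True; else False.
- arm.move_joints(angles): joint-space move.
- arm.open_jaws() and arm.gripper_close(squeeze=None): open the fingers fully, or close them until they stop; squeeze is the grip in N (None keeps the last).
- arm.dwell(seconds).
- arm.inverse_kinematics(position, orientation): joint angles nearest the present ones, or None.
- arm.observe(): the state.
- viewer.get_image(name): name is "scene" or "top"; returns a dict with "pixels" (384x512x3 uint8, red, green, blue), "depth" (384x512 float32, m along the optical axis (not along the pixel's ray), 0 where there is no reading), "camera_matrix" (3x3 intrinsics, pixels), "view" (4x4, takes a point from world to camera coordinates). Camera axes: x right, y down, z forward; pixel columns grow to the right and rows downward; lengths in m; the calibration is good to about 2 mm. A picture is of the moment at which its call begins.
A pose or a line that the arm cannot do raises arm.IKError and nothing moves.
- arm.close_job(): hands the job in; it is judged then, once.
The state is a dict: "clock": time; "qpos": joint angles; "joint_vel": joint speeds; "joint_efforts": joint torques, N m; "tool_pos": TCP position; "tool_rot": TCP orientation; "wrist_force": force on the tool from outside, world axes, zero at the start; "ft_torque": the same for the moment, N m; "grip_width": finger opening in m; "grasp_force": force on a finger pad.
Only numpy, scipy, OpenCV 4.12 (cv2) and the standard library are available. Lean on these libraries where they do the work, as an engineer would, in place of code of your own. Each camera call takes 0.05 s, during which the arm holds its last target. There are 200 camera calls.

## Working session

There is one attempt and no reset: what is moved stays moved. The work goes in short steps, each a Python script; the robot and the scene stay as the last script left them, time stands still between calls to the robot, and variables do not carry over. Pictures are saved under pics/ and viewed, at most 10 in all, crops included, and the job is handed in when it is done.

```bash
mkdir -p pics; ls
python3 - <<'E'
from plant import arm, viewer
import cv2, numpy as np
for n in ("scene","top"):
    im=viewer.get_image(n); np.savez(f"pics/{n}0.npz",**im)
    cv2.imwrite(f"pics/{n}0.png",im["pixels"][...,::-1])
    V=im["view"]; print(n,-V[:3,:3].T@V[:3,3],im["camera_matrix"].tolist(),(im["depth"]==0).mean())
print(arm.observe())
E
```

```text
pics
scene [-0.18181287  0.63030806  0.68691988] [[383.711622131465, 0.0, 252.9115600362425], [0.0, 383.711622131465, 201.26279440745506], [0.0, 0.0, 1.0]] 0.004526774088541667
top [0.45447295 0.10576995 1.16356782] [[382.22503874644224, 0.0, 252.49223633969518], [0.0, 382.22503874644224, 194.26981886844595], [0.0, 0.0, 1.0]] 0.0038859049479166665
{'clock': 0.1, 'qpos': array([-1.25728469e+00,  3.77982967e-01,  7.97692737e-02,  1.27439147e+00,
       -3.90820608e-06,  1.46050425e+00]), 'joint_vel': array([-0.00117587, -0.00197692,  0.00432893, -0.00017033,  0.0015365 ,
       -0.00147641]), 'joint_efforts': array([ 6.57165983e-04, -4.64695001e+01,  2.70581692e+01,  1.20075338e-02,
       -1.62821470e-04, -6.59186284e-06]), 'tool_pos': array([ 0.23628604, -0.52357103,  0.2304621 ]), 'tool_rot': array([ 9.77632285e-01,  2.10319513e-01, -9.36834979e-05, -8.99553098e-04]), 'wrist_force': array([0.11574798, 0.3285033 , 0.76569899]), 'ft_torque': array([ 0.0128507 , -0.0099222 ,  0.00829146]), 'grasp_force': 0.0, 'grip_width': 0.08548462889809745}
```

View pics/top0.png

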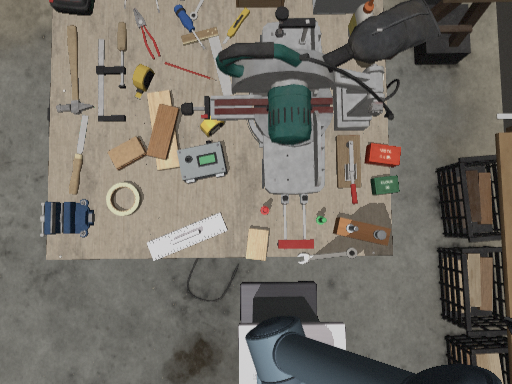

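View pics/scene0.png

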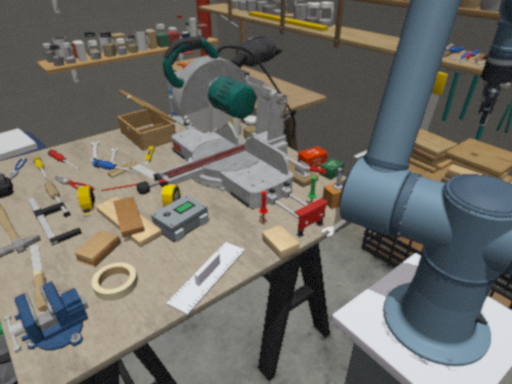

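The top view shows the gauge at (203,161), the straightedge at (188,237), and the tool block at (363,230) with its tools at about (352,228) and (380,235). The tape is at (124,199). The red and green decoys are at (265,210) and (322,218).

```bash
cat > h.py <<'E'
import numpy as np, cv2
def cast(im,px,z):
    K,V=im["camera_matrix"],im["view"]; R=V[:3,:3]; c=-R.T@V[:3,3]
    px=np.atleast_2d(np.asarray(px,float))
    d=np.c_[px,np.ones(len(px))]@np.linalg.inv(K).T@R
    return c+d*((z-c[2])/d[:,2])[:,None]
def cloud(im):
    h,w=im["depth"].shape; u,v=np.meshgrid(np.arange(w),np.arange(h)); K,V=im["camera_matrix"],im["view"]
    D=im["depth"]; p=np.stack([(u-K[0,2])/K[0,0]*D,(v-K[1,2])/K[1,1]*D,D],-1)
    return (p-V[:3,3])@V[:3,:3]
E
python3 - <<'E'
from h import *
t=np.load("pics/top0.npz"); s=np.load("pics/scene0.npz")
P=cloud(t); 
a=t["pixels"][120:270,140:260][...,::-1]; b=t["pixels"][190:270,240:400][...,::-1]
a=cv2.resize(a,None,fx=4,fy=4,interpolation=cv2.INTER_CUBIC);b=cv2.resize(b,(320*1,160),interpolation=cv2.INTER_CUBIC)
cv2.imwrite("pics/c1.png",np.hstack([a,cv2.copyMakeBorder(b,0,600-160,0,0,cv2.BORDER_CONSTANT)]))
for n,(u,v) in dict(gauge=(203,161),se=(188,237),tape=(124,199),blk=(363,230),t1=(352,228),t2=(380,235),off=(258,243)).items():print(n,P[v,u].round(3))
z=P[...,2]
# height regions
def rect(m,n,zz):
    m=m.astype(np.uint8); c=max(cv2.findContours(m,0,1)[0],key=cv2.contourArea)
    q=cast(t,c[:,0],zz)[:,:2]; r=cv2.minAreaRect((q*1000).astype(np.float32)); print(n,r)
def win(u0,u1,v0,v1):
    m=np.zeros(z.shape,bool); m[v0:v1,u0:u1]=1; return m
rect(win(170,240,130,195)&(z>.042)&(z<.06),"gauge",.05)
px=t["pixels"].astype(int)
rect(win(140,240,205,265)&(px.min(-1)>185),"se",.008)
rect(win(140,240,205,265)&(z>.03)&(z<.06),"fin",.045)
rect(win(330,392,210,250)&(z>.045)&(z<.065),"blk",.055)
rect(win(330,392,210,250)&(z>.07),"tools",.1)
m=win(330,392,210,250)&(z>.07)
for v,u in np.argwhere(m): print((u,v),P[v,u].round(3),px[v,u])
E
```

```text
gauge [0.635 0.255 0.052]
se [0.414 0.3   0.044]
tape [ 0.53   0.504 -0.   ]
blk [ 0.428 -0.206  0.058]
t1 [ 0.435 -0.162  0.106]
t2 [ 0.414 -0.242  0.097]
off [0.393 0.096 0.029]
gauge ((636.5687255859375, 261.33587646484375), (90.9865493774414, 130.19158935546875), 10.655792236328125)
se ((414.30029296875, 311.021484375), (58.60463333129883, 238.04336547851562), 21.41141700744629)
fin ((414.7027893066406, 309.3672790527344), (12.202942848205566, 91.0421142578125), 21.6181697845459)
blk ((424.6419677734375, -206.461181640625), (151.91726684570312, 50.138763427734375), 76.615966796875)
tools ((415.92498779296875, -243.34036254882812), (25.015016555786133, 25.659976959228516), 43.51210021972656)
(np.int64(332), np.int64(210)) [0.454 0.106 1.164] [166 155 140]
(np.int64(375), np.int64(211)) [0.454 0.106 1.164] [107  99  87]
(np.int64(334), np.int64(224)) [0.454 0.106 1.164] [138 125 108]
(np.int64(349), np.int64(224)) [0.454 0.106 1.164] [157 153 150]
(np.int64(358), np.int64(224)) [0.454 0.106 1.164] [119  83  55]
(np.int64(350), np.int64(226)) [ 0.44  -0.165  0.075] [82 82 85]
(np.in
[... 8022 characters left out ...]
 -0.246  0.091] [120 121 122]
(np.int64(382), np.int64(238)) [ 0.406 -0.249  0.089] [123 124 124]
(np.int64(383), np.int64(238)) [ 0.406 -0.251  0.093] [120 119 119]
(np.int64(384), np.int64(238)) [ 0.406 -0.252  0.099] [117 114 110]
(np.int64(342), np.int64(239)) [0.454 0.106 1.164] [102  95  84]
(np.int64(379), np.int64(239)) [ 0.403 -0.24   0.092] [95 81 70]
(np.int64(380), np.int64(239)) [ 0.403 -0.242  0.094] [114 108 106]
(np.int64(381), np.int64(239)) [ 0.403 -0.245  0.093] [106 102 101]
(np.int64(382), np.int64(239)) [ 0.403 -0.247  0.095] [113 107 103]
(np.int64(383), np.int64(239)) [ 0.403 -0.25   0.094] [108  95  85]
(np.int64(375), np.int64(240)) [0.454 0.106 1.164] [111  78  52]
```

View pics/c1.png

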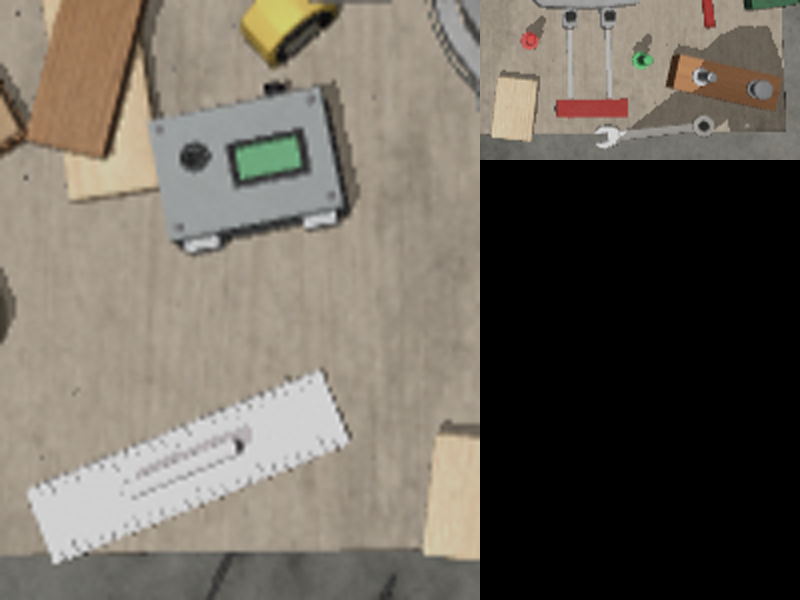

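The zoomed crop shows the gauge bezel at about top pixel (188.7,159.2), and its two white pads face the robot. The straightedge fin is clear. In the block, the slim stylus is the left tool at (352,228), and the mushroom-head punch is the right one. Opening the jaws at the flush position would hit the gauge, so I'll set the straightedge down 30 mm short, release it, and push it flush.

```bash
cat >> h.py <<'E'
from plant import arm, viewer
from scipy.spatial.transform import Rotation as Ro
G=np.array([.6366,.2613]); TH=np.radians(10.66)
def g2w(x,y,z): c,s=np.cos(TH),np.sin(TH); return [G[0]+c*x-s*y,G[1]+s*x+c*y,z]
def quat(closing,pos):   # tool down, fingers closing along yaw `closing`; pick the half turn nearest mid range of q6
    best=None
    for k in (-1,1):
        a=closing+k*np.pi/2; q=np.array([np.cos(a/2),np.sin(a/2),0,0]); j=arm.inverse_kinematics(list(pos),q)
        if j is not None and (best is None or abs(j[5])<best[0]): best=(abs(j[5]),q,j)
    return best and best[1]
E
python3 - <<'E'
from h import *
t=np.load("pics/top0.npz"); px=t["pixels"][150:170,181:198].astype(int)
m=(px.max(-1)<75).astype(np.uint8); M=cv2.moments(m,True)
print("bezel",cast(t,[181+M["m10"]/M["m00"],150+M["m01"]/M["m00"]],.05),m.sum(),"model",g2w(.012,.035,.05))
ap=g2w(.012,.035,.09)
for d in range(0,180,30):
    q=quat(np.radians(d),ap); print(d,None if q is None else arm.inverse_kinematics(ap,q).round(2))
th=np.radians(21.5); p=[.4145,.310]
q=quat(th,[*p,.03]); arm.open_jaws(); arm.move_ptp([*p,.15],q); print(arm.observe()["qpos"].round(2))
print(arm.move_straight([*p,.013],.15,threshold=8)); arm.gripper_close(40)
o=arm.observe(); print(o["grip_width"],o["grasp_force"],o["tool_pos"],o["clock"])
arm.move_straight([*p,.02],.08)
q2=quat(TH,g2w(-.116,0,.02)); 
# same half turn as the grasp
if Ro.from_quat(q).inv().__mul__(Ro.from_quat(q2)).magnitude()>1.6: q2=np.array([-q2[1],q2[0],0,0])
arm.move_straight(g2w(-.116,0,.02),.15,frame=q2)
print(arm.move_straight(g2w(-.116,0,.0125),.04,threshold=6)); o=arm.observe(); print(o["tool_pos"],o["wrist_force"],o["clock"])
E
```

```text
bezel [[0.64341633 0.2957601  0.05      ]] 34 model [np.float64(0.6419185859250747), np.float64(0.2979157431135515), 0.05]
0 [ 0.34  0.72  0.28  1.13  0.   -1.23]
30 [0.34 0.72 0.28 1.13 0.   1.39]
60 [0.34 0.72 0.28 1.13 0.   0.87]
90 [0.34 0.72 0.28 1.13 0.   0.34]
120 [ 0.34  0.72  0.28  1.13  0.   -0.18]
150 [ 0.34  0.72  0.28  1.13  0.   -0.7 ]
[ 0.52  0.3  -0.24  1.03 -0.   -1.43]
False
0.011499686350139654 40.746511816978455 [0.41477983 0.31012782 0.01325847] 5.05
True
[0.52240985 0.2406834  0.01309499] [0.71560576 0.03759716 3.77832473] 6.5583
```

Run:
```python
from h import *
arm.open_jaws(); p=arm.observe()["tool_pos"]; arm.move_straight([p[0],p[1],.1],.15)
q=quat(TH+np.pi/2,g2w(-.15,0,.06)); arm.gripper_close(40)
arm.move_ptp(g2w(-.15,0,.1),q); print(arm.move_straight(g2w(-.15,0,.016),.12,threshold=8))
print(arm.move_straight(g2w(-.085,0,.016),.04,threshold=12))
o=arm.observe(); c,s=np.cos(TH),np.sin(TH); d=o["tool_pos"][:2]-G; print("gauge xy",c*d[0]+s*d[1],-s*d[0]+c*d[1],o["wrist_force"])
arm.dwell(.3); arm.move_straight(g2w(-.15,0,.03),.1); arm.move_straight(g2w(-.15,0,.16),.2)
arm.move_ptp([.45,-.05,.25],quat(0,[.45,-.05,.25])); arm.open_jaws()
im=viewer.get_image("top"); np.savez("pics/top1.npz",**im)
P=im["pixels"].astype(int); z=cloud(im)[...,2]
m=np.zeros(z.shape,bool); m[165:235,140:250]=1
c=max(cv2.findContours((m&(P.min(-1)>185)).astype(np.uint8),0,1)[0],key=cv2.contourArea)
print(cv2.minAreaRect((cast(im,c[:,0],.008)[:,:2]*1000).astype(np.float32)),g2w(-.083,0,0)); print(arm.observe()["clock"])
cr=np.hstack([im["pixels"][140:220,150:240],cv2.resize(viewer.get_image("scene")["pixels"][190:270,130:240],(110,80))])
cv2.imwrite("pics/c2.png",cv2.resize(cr[...,::-1],None,fx=4,fy=4,interpolation=cv2.INTER_CUBIC))
```

```text
False
True
gauge xy -0.09951038029234258 -0.0002023694615987462 [-0.04757367  0.1309905  -0.25397775]
((555.3124389648438, 247.7978973388672), (58.69865417480469, 238.43975830078125), 10.859169960021973) [np.float64(0.5550323993234174), np.float64(0.2459466121046343), 0]
15.95
```

View pics/c2.png

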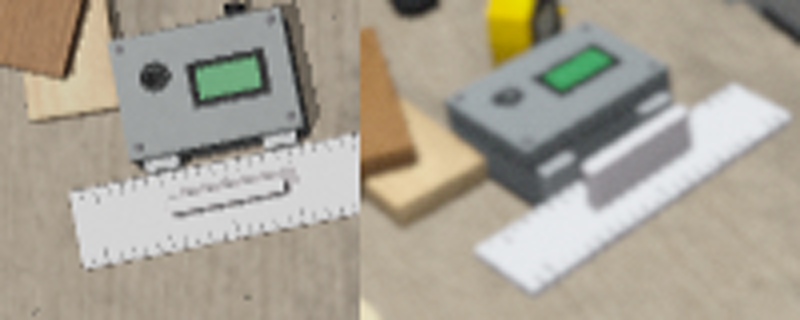

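The straightedge sits flush against both white pads; the fitted centre and yaw match the target to 2 mm and 0.2°. Next is the stylus.

Run:
```python
from h import *
p=[.434,-.168]; q=quat(np.radians(-13.4),[*p,.1])
arm.move_ptp([*p,.17],q); print(arm.move_straight([*p,.072],.12,threshold=8)); arm.gripper_close(60)
o=arm.observe(); print(o["grip_width"],o["grasp_force"],o["tool_pos"],o["wrist_force"])
arm.move_straight([*p,.2],.12); print(arm.observe()["grip_width"])
b=np.array([.6427,.2968]); Q=quat(np.radians(100),[*b,.13])
arm.move_ptp([*b,.16],Q); print(arm.observe()["clock"])
arm.move_straight([*b,.125],.1)
for n in("top","scene"):
    im=viewer.get_image(n); np.savez(f"pics/{n}2.npz",**im)
    K,V=im["camera_matrix"],im["view"]
    for pt in ([*b,.062],[*b,.05],g2w(.012,.035,.05)):
        c=K@(V@[*pt,1])[:3]; print(n,(c/c[2])[:2].round(1))
    u,v=(c/c[2])[:2].astype(int); cr=im["pixels"][v-45:v+30,u-40:u+40][...,::-1]; print("crop origin",u-40,v-45)
    cv2.imwrite(f"pics/{n}2.png",cv2.resize(cr,None,fx=7,fy=7,interpolation=cv2.INTER_CUBIC))
a=cv2.imread("pics/scene2.png"); cv2.imwrite("pics/c3.png",a)
print(arm.observe()["tool_pos"])
```

```text
False
0.012337714957539011 58.34316372871399 [ 0.43423116 -0.16815363  0.07219881] [ 0.24122684 -0.07979759  1.43238118]
0.012842183382302478
21.3167
top [188.1 158.2]
top [188.8 158.9]
top [188.4 159.2]
crop origin 148 114
scene [166.4 210.2]
scene [167.  213.7]
scene [166.7 214. ]
crop origin 126 168
[0.64334093 0.2967307  0.12605307]
```

View pics/c3.png

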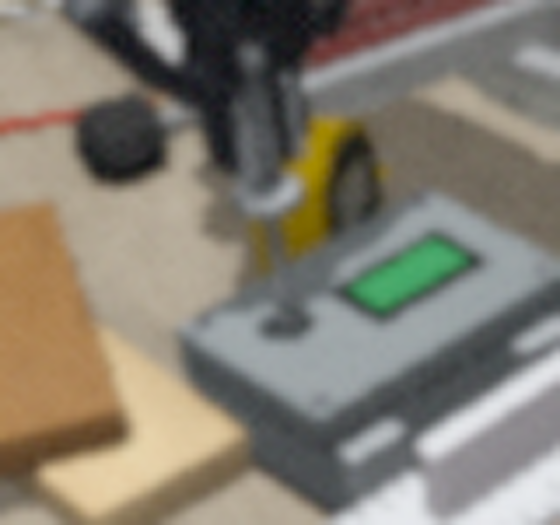

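The stylus hangs vertical just above the bezel, with its tip at about scene pixel (167.4,210.9) and the hole at (167,213.7). It looks about 1–2 mm off towards −y, so I'll use the model aperture and descend guarded.

Run:
```python
from h import *
b=g2w(.012,.035,0)[:2]
arm.move_straight([b[0]-.0005,b[1],.12],.05)
print(arm.move_straight([b[0]-.0005,b[1],.102],.03,threshold=3)); o=arm.observe(); print(o["tool_pos"],o["wrist_force"])
if o["tool_pos"][2]<.105:
    print(arm.move_straight([b[0]-.0005,b[1],.092],.02,threshold=3.5))
    o=arm.observe(); print(o["tool_pos"],o["wrist_force"],o["ft_torque"],o["grip_width"],o["clock"])
```

```text
False
[0.64144818 0.29791523 0.10200692] [ 0.26400269  0.06875329 -0.22759541]
False
[0.64172441 0.29802585 0.09252539] [ 0.29308528 -0.05782265  2.61311235] [-0.01717847 -0.02763946 -0.00229018] 0.012201608625799403 23.575
```

The tip is inside the hole and on the button. Next is pressing it to the stop.

Run:
```python
from h import *
p=arm.observe()["tool_pos"]
r=arm.move_straight([p[0],p[1],.082],.015,threshold=12); o=arm.observe(); print(r,o["tool_pos"],o["wrist_force"])
arm.dwell(.5); o=arm.observe(); print(o["tool_pos"],o["wrist_force"],o["grip_width"],o["grasp_force"],o["clock"])
im=viewer.get_image("top"); sc=viewer.get_image("scene")
f=lambda a:cv2.resize(a[...,::-1],None,fx=4,fy=4,interpolation=cv2.INTER_CUBIC)
cv2.imwrite("pics/c4.png",np.hstack([f(im["pixels"][130:220,145:240]),f(sc["pixels"][170:260,130:230])]))
```

```text
True [0.64199686 0.29810827 0.09005505] [-1.45494734 -1.21956015  6.75293946]
[0.64199101 0.29808586 0.09009621] [-0.91816906  0.27039302  5.69769747] 0.01286977228982335 59.392762184143066 24.4667
```

View pics/c4.png

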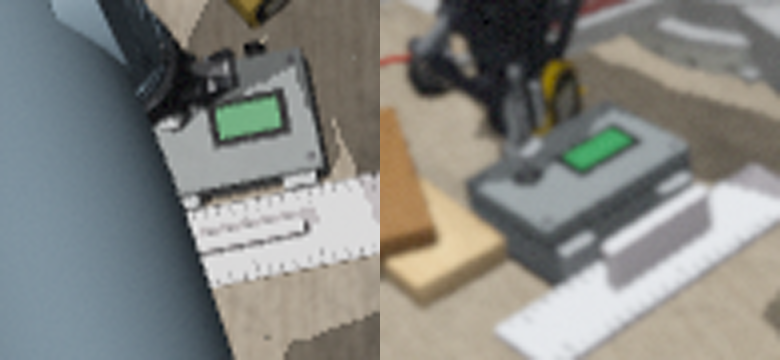

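The straightedge is still flush and the tip is in the hole at the fully-down depth. I'll add a small push for margin and then hand in.

Run:
```python
from h import *
p=arm.observe()["tool_pos"]
r=arm.move_straight([p[0],p[1],p[2]-.0012],.01,threshold=15); arm.dwell(.4); o=arm.observe(); print(r,o["tool_pos"],o["wrist_force"],o["grip_width"],o["grasp_force"],o["clock"])
if 5.5<o["wrist_force"][2]<40: print(arm.close_job())
```

```text
False [0.64205223 0.29812119 0.0899735 ] [-1.72199237 -0.51853024  7.02454784] 0.012360314354176553 59.41722750663757 25.2167
the job is handed in; nothing more can be done
None
```

I handed the job in at about 25 s: the straightedge is flush and released, and the gripped stylus is holding the zero button at its stop with about 7 N; no pass/fail result came back.

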